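# Hold a cup in the labelling fixture

### The arm

A 6-joint arm with a two-finger parallel gripper is mounted at the origin on the work surface. World frame = base frame: x ahead of the robot, y to its left, z up, the work surface at z = 0. Lengths are in m, angles in rad, forces in N, time in s.
With the tool pointing down it reaches from about 0.35 to 0.975 m from the base axis. Payload 17.4 kg.
Tool frame: the origin (TCP) lies at the very end of the fingers, on their centre line; the grasp point (between the pads) lies 19 mm behind it; z points along the fingers, y is the direction in which the jaws open and shut (so a half turn about z gives the same grasp; the last joint's range is limited). The gripper opens to 85 mm and grips with 20 to 120 N. Pads are 22 mm wide; open, the fingers measure 114 mm over their backs; the gripper's body (76 mm by 85 mm) begins 54 mm behind the grasp point. The pads swing forward as they close: fully open they stand 13 mm farther back than shut.
Start: joints at [-1.24, 0.116, 1.442, -0, 1.584, -0.038], TCP at [0.243, -0.63, 0.207] pointing down, gripper open.
Joint ranges: [-2.83, 2.83], [-0.83, 2.19], [0.07, 2.5], [-1.14, 4.28], [0.01, 3], [-2.97, 2.97]. Speed limits (rad/s): [1.89, 1.89, 2.22, 3.14, 3.14, 3.14].

### API

Orientations are given as a unit quaternion [x, y, z, w].
In Python, from cell import monitor, camera, calibration, bot gives the robot as it stands. The module is installed in compiled form; this text tells all that it offers.
- The arm moves only by the shell command python3 -m crank 'ROWS' [FORCE]. ROWS is JSON, a list of rows, each an object with "offset": the shift along the world's x, y, z in m, a list of three; "twist": the turn about the world's z in degrees; "grip": the opening in per cent of the stroke, from 0 (shut) to 100 (fully open). In form: [{"offset": [x, y, z], "twist": twist, "grip": grip}, ...]. A call has 1 to 20 rows; each row shifts and turns the commanded pose from where the row before left it; what a row does not reach is not made up. A row lasts 1/10 s, in which the tool goes at most 50 mm and 8.59 degrees, less where a joint would pass 70% of its speed; a pose out of reach is approached as far as the arm can. A call with a gripper value outside its range is refused whole. The fingers move at their own pace and stop on an object; FORCE is the grip in N (left out, the last holds). Time passes only in rows, so rows that do not move let the fingers close. It gives the time, the measured TCP pose, the force and the opening at its end, in the units of the state.
- monitor.get_state(): the state, without advancing time (a new reading comes with each control period).
- camera(name): name is "scene" or "top" or "wrist"; returns the picture (480x640x3 uint8, blue, green, red); there is no depth.
- calibration(name): a dict with "fx", "fy", "cx", "cy" (pixels), "camera_from_world" (4x4, takes a point from world to camera coordinates). Camera axes: x right, y down, z forward; pixel columns grow to the right and rows downward; lengths in m; the calibration is good to about 2 mm. A picture is of the moment at which its call begins: read the wrist's pose just before it. calibration takes no time and is no camera call; for the wrist camera it gives the pose at the moment of the call.
- bot.hand_in(): hands the job in, once; it reports no verdict.
The state is a dict: "time": time; "joint_positions": joint angles; "joint_vel": joint speeds; "effort": joint torques, N m; "ee_pos": TCP position; "eef_rot": TCP orientation; "wrist_force": force on the tool from outside, world axes, zero at the start; "torque": the same for the moment, N m; "width": opening from 0.0 (shut) to 1.0 (fully open).
Only numpy, scipy, OpenCV 4.12 (cv2) and the standard library are available. Lean on these libraries where they do the work, as an engineer would, in place of code of your own. Each camera call takes 0.05 s, during which the arm holds its last target. There are 200 camera calls.

### The job

Stand the small handleless cup upright on the steel disc of the labelling fixture, between the two posts and the black pad: it is thin, so squeeze it with no more than 20 N and set it down rather than drop it. Let go of it, then pull the fixture's spring-return black handle out until the handle is in line with the pair of black lines on the base plate, so that the pad presses the cup against the posts, and finish while still holding the handle there, so that a colleague can stick on the label. Leave the other things where they are.

Things in the scene. Friction and masses are not known exactly. Their poses are not given: they have to be found in the camera images.
- cup: the small straight-sided white ceramic cup without a handle: 60 mm outside diameter, 75 mm high, wall 4 mm, open on top (take it by its outside), 100 to 200 g. Origin at the centre of its underside, z up its axis. It cracks if a finger squeezes it with over 20 N (8 to 12 N carries it), or if dropped or pressed hard. It stands on the table in one of three places, a mug and a bowl in the other two.
- fixture: labelling fixture, fixed to the table, yaw up to 0.35 rad. Origin on the table below the nest; its -x is the pull direction, z up. Aluminium base plate 8 mm thick, 120 mm wide, x from -200 to +145 mm. On it a grey block, 100 mm wide, x -45 to +40 mm, its top (the deck) 32 mm above the table. Two upright black roller posts, 12 mm thick, 30 mm high, turn freely on the deck at x -23, y +-28 mm.
- nest (a point): the middle of the steel disc (62 mm wide) on the deck, 32 mm above the table; axes of the fixture. The centre of the cup's underside is here when the cup touches both posts. Set the cup down 5 to 15 mm from here towards +x to clear the posts: the pad pushes it home.
- pad_face (a point): the middle of the face of the black spring pad on the slide's far end, 40 mm wide, 10 to 30 mm above the deck, 67 mm from the nest along the fixture's +x when home. Pulling the handle brings it towards the posts; it touches a seated cup after 37 mm of pull, then gives on its own spring, pressing with about 1 N, rising to 4 N at the mark; it can give 16 mm.
- handle (a point): the middle of the top edge of the slide's handle, 95 mm above the table; moves with the slide. An upright black plate, 12 mm thick along the fixture's x, 60 mm wide along its y, free from 22 to 95 mm above the table, 120 mm in front of the nest when home (69 mm clear of the block): pinch it from above with the fingers closing along the fixture's x.
- mark (a point): the point midway between the pair of black lines (5 mm wide, 20 mm long, one on either side of the slide) on top of the base plate, 165 mm in front of the nest along the fixture's -x. The handle is at the mark when the middle of its thickness is in line with the lines.
- puller (a joint): how far the slide is pulled out: 0 home, 0.045 m with the handle at the mark, 0.056 m at its end stop. A spring draws it home: 2.4 N at home to 6 N at the mark, plus up to 4 N from the pad when a cup is in the nest.
- mug: bystander: a white ceramic mug with a handle, 78 mm wide, 90 mm high. Origin at the centre of its underside.
- bowl: bystander: a white ceramic bowl, 104 mm wide, 55 mm high. Origin at the centre of its underside.
- dishes: bystander: a stack of four small white dishes, 108 mm wide, 43 mm high. Origin at the centre of its underside.
- bottle: bystander: a clear bottle, 60 mm wide, 170 mm high. Origin at the centre of its underside.
- tape: bystander: a roll of clear packing tape lying flat, 100 mm wide, 45 mm high. Origin at the centre of its underside.
- marker: bystander: a marker pen lying flat, 130 mm long, 15 mm thick, along its own x. Origin at the centre of its underside.

How it is judged:
By the outcome, as a careful person would: the job done as asked, in the order asked, and still so for the second after the job is handed in, while the arm keeps its last pose, push and grip.
It also fails if it takes over 58 s, if anything falls off the work surface, if the arm or the gripper's body presses on something with over 40 N, if the wrist force passes 120 N, or if a joint passes its speed limit or range.

## Working session

There is one attempt and no reset: what is moved stays moved. The work goes in short steps, Python scripts to look and compute and a shell command to move; the robot and the scene stay as the last step left them, time stands still between calls to the robot, and variables do not carry over. Pictures are saved under pics/ and viewed, about 8 in all and at most 12, crops included, and the job is handed in when it is done.

```bash
mkdir -p pics; python3 - <<'E'
from cell import monitor,camera,calibration
import cv2
s=monitor.get_state();print(s)
for n in("scene","top"):
    cv2.imwrite(f"pics/{n}0.png",camera(n));print(calibration(n))
E
```

```text
{'time': 0.0, 'joint_positions': array([-1.23980705e+00,  1.16483322e-01,  1.44225908e+00, -1.25314572e-05,
        1.58399719e+00, -3.77790703e-02]), 'joint_vel': array([-0.00192871,  0.0001366 , -0.00093606, -0.00337123,  0.00051438,
        0.00096334]), 'effort': array([ 1.35360140e-03, -7.31976557e+01, -6.32484269e+01,  8.03023090e-05,
        6.37525241e-03, -1.25721153e-04]), 'ee_pos': array([ 0.24324627, -0.62941684,  0.20666782]), 'eef_rot': array([ 9.83049196e-01,  1.83341074e-01, -8.99710318e-05, -5.66404517e-04]), 'wrist_force': array([0.11585919, 0.49652675, 0.51892843]), 'torque': array([-0.00027101, -0.03686052,  0.04613509]), 'width': 1.0029867775000134}
{'fx': 441.39882370353985, 'fy': 441.39882370353985, 'cx': 327.8051429277373, 'cy': 245.06777040534448, 'camera_from_world': array([[ 0.45792719,  0.8889716 ,  0.00567224, -0.23778198],
       [ 0.59920455, -0.30393643, -0.74065954, -0.22631686],
       [-0.65670129,  0.34256698, -0.67185659,  1.46854159],
       [ 0.        ,  0.        ,  0.        ,  1.        ]])}
{'fx': 489.503811908534, 'fy': 489.503811908534, 'cx': 326.5948776157485, 'cy': 237.0370533816002, 'camera_from_world': array([[ 0.00740212, -0.99996177,  0.00465417, -0.01277094],
       [-0.99365321, -0.00787768, -0.11221067,  0.51116168],
       [ 0.11224304, -0.00379403, -0.99367354,  1.10233816],
       [ 0.        ,  0.        ,  0.        ,  1.        ]])}
```

View pics/scene0.png

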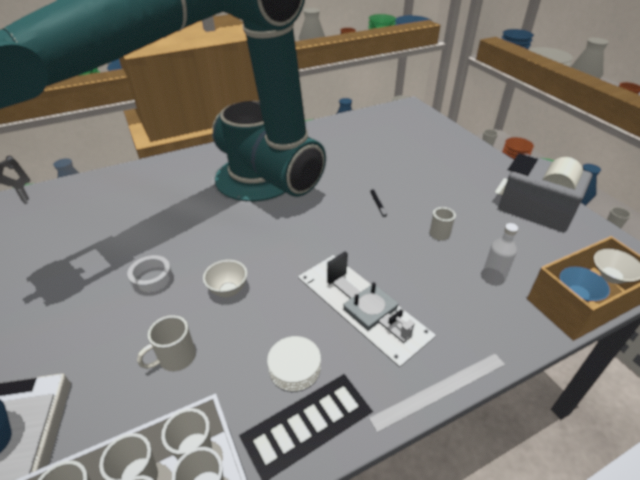

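View pics/top0.png

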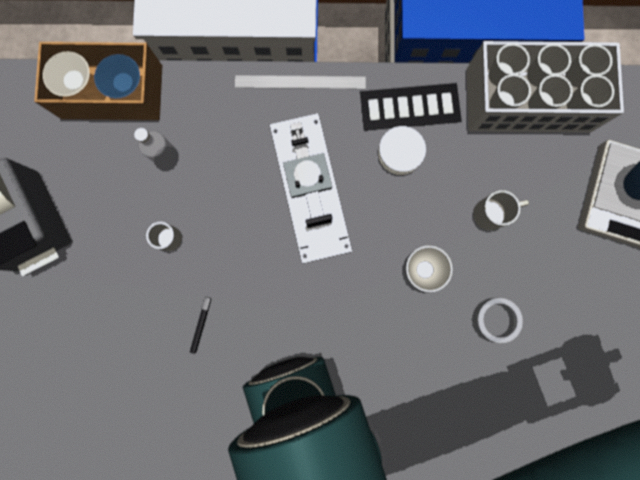

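The cup is at about (160,236) in the top picture. The fixture runs from (295,117) to (325,260), with its handle near (319,221), disc near (307,175) and the two lines near (304,246) and (346,239). I'll enlarge this for pixel readings.

```bash
cat > h.py <<'E'
import numpy as np
from cell import calibration
def ray(n,u,v,z,c=None):
    c=c or calibration(n);T=c["camera_from_world"];R=T[:3,:3];o=-R.T@T[:3,3]
    d=R.T@np.array([(u-c["cx"])/c["fx"],(v-c["cy"])/c["fy"],1]);return o+d*(z-o[2])/d[2]
def proj(n,p,c=None):
    c=c or calibration(n);q=c["camera_from_world"]@np.append(p,1);return np.array([c["fx"]*q[0]/q[2]+c["cx"],c["fy"]*q[1]/q[2]+c["cy"]])
E
python3 - <<'E'
import cv2
i=cv2.imread("pics/top0.png")
a=cv2.resize(i[105:265,260:360],None,fx=5*.75,fy=3.75,interpolation=cv2.INTER_CUBIC)
b=cv2.resize(i[200:275,140:185],None,fx=8,fy=8,interpolation=cv2.INTER_CUBIC)
import numpy as np
b=cv2.copyMakeBorder(b,0,0,0,0,0); 
o=np.zeros((600,800,3),np.uint8);o[:,:375]=a;o[:600,400:760]=b
cv2.imwrite("pics/crop.png",o)
E
```

```text
(no output)
```

View pics/crop.png

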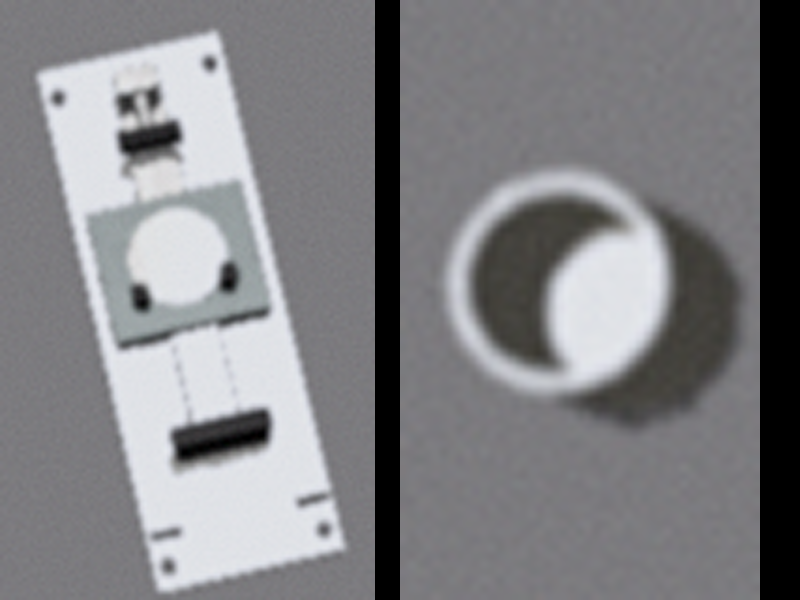

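Disc at crop (178,256), base corners at (37,72), (218,30), (346,548) and (158,592), lines at (167,533) and (313,499), and cup rim centre at (558,281).

```bash
python3 - <<'E'
from h import *
A=lambda u,v,z:ray("top",(u+.5)/3.75+259.5,(v+.5)/3.75+104.5,z)
np.set_printoptions(precision=4,suppress=True)
n=A(178,256,.032);C=[A(*p,.008) for p in((37,72),(218,30),(346,548),(158,592))]
m=[A(*p,.008) for p in((167,533),(313,499))]
print("nest",n,"corners",C,"lines",m,"mid",sum(m)/2)
print("sizes",[np.linalg.norm(C[i]-C[i-1]) for i in range(4)])
d=C[0]+C[1]-C[2]-C[3];print("yaw",np.arctan2(d[1],d[0]),"mark-nest",np.linalg.norm((sum(m)/2-n)[:2]))
yaw=np.arctan2(d[1],d[0]);x=np.array([np.cos(yaw),np.sin(yaw),0])
print("nest from corners",sum(C)/4+x*.0275, "nest from mark",sum(m)/2+.165*x)
print("handle",n-.12*x, "handle seen",A(221,430,.095))
B=lambda u,v:ray("top",(u-400+.5)/8+139.5,(v+.5)/8+199.5,.075)
print("cup",B(558,281),np.linalg.norm(B(447,281)-B(670,281)),np.linalg.norm(B(558,168)-B(558,394)))
print("marker",ray("top",207,299,.01),ray("top",194,350,.01))
E
```

```text
nest [0.6614 0.0379 0.032 ] corners [array([0.7877, 0.131 , 0.008 ]), array([0.8167, 0.0147, 0.008 ]), array([ 0.4816, -0.0686,  0.008 ]), array([0.4532, 0.0487, 0.008 ])] lines [array([0.4902, 0.0436, 0.008 ]), array([ 0.5123, -0.0478,  0.008 ])] mid [ 0.5013 -0.0021  0.008 ]
sizes [np.float64(0.3444370590905619), np.float64(0.11988483346384263), np.float64(0.34529243760672335), np.float64(0.12065829405941415)]
yaw 0.24239923733008156 mark-nest 0.165100047698881
nest from corners [0.6615 0.0381 0.008 ] nest from mark [0.6614 0.0375 0.008 ]
handle [0.545  0.0091 0.032 ] handle seen [0.5426 0.0092 0.095 ]
cup [0.5083 0.3616 0.075 ] 0.06160225564655648 0.06300724131935295
marker [0.3669 0.2667 0.01  ] [0.251  0.2924 0.01  ]
```

Everything agrees: nest (0.661, 0.038), yaw 0.242 (13.9°), cup (0.508, 0.362). I'll move over the cup with the jaws along the fixture's y (twist −7.2°).

```bash
python3 -m crank '[{"offset":[0.03,0.04,0],"twist":-0.72,"grip":100},{"offset":[0.03,0.04,0],"twist":-0.72,"grip":100},{"offset":[0.03,0.04,0],"twist":-0.72,"grip":100},{"offset":[0.03,0.04,0],"twist":-0.72,"grip":100},{"offset":[0.03,0.04,0],"twist":-0.72,"grip":100},{"offset":[0.03,0.04,0],"twist":-0.72,"grip":100},{"offset":[0.03,0.04,0],"twist":-0.72,"grip":100},{"offset":[0.03,0.04,0],"twist":-0.72,"grip":100},{"offset":[0.03,0.04,0],"twist":-0.72,"grip":100},{"offset":[0.03,0.04,0],"twist":-0.72,"grip":100},{"offset":[0,0.049,0],"twist":0,"grip":100},{"offset":[0,0.049,0],"twist":0,"grip":100},{"offset":[0,0.049,0],"twist":0,"grip":100},{"offset":[0,0.049,0],"twist":0,"grip":100},{"offset":[0,0.049,0],"twist":0,"grip":100},{"offset":[0,0.049,0],"twist":0,"grip":100},{"offset":[0,0.049,0],"twist":0,"grip":100},{"offset":[0,0.049,0],"twist":0,"grip":100},{"offset":[-0.01,0.045,0],"twist":0,"grip":100},{"offset":[-0.01,0.045,0],"twist":0,"grip":100}]' 20
python3 -m crank '[{"offset":[-0.01,0.03,0],"twist":0,"grip":100},{"offset":[-0.005,0.019,0],"twist":0,"grip":100},{"offset":[0,0,0],"twist":0,"grip":100},{"offset":[0,0,0],"twist":0,"grip":100},{"offset":[0,0,0],"twist":0,"grip":100}]'
python3 - <<'E'
from h import *
from cell import monitor,camera
import cv2
s=monitor.get_state();print(s["ee_pos"],s["eef_rot"],s["width"],np.degrees(2*np.arctan2(s["eef_rot"][1],s["eef_rot"][0])))
c=calibration("wrist");cv2.imwrite("pics/w1.png",camera("wrist"))
print(proj("wrist",[.5083,.3616,.075],c), proj("wrist",s["ee_pos"],c))
E
```

```text
time: 2.1
ee_pos: [0.5226, 0.2543, 0.207]
eef_rot: [0.993, 0.121, -0.0, 0.0]
wrist_force: [0.2, -0.1, 0.3]
width: 0.999
time: 2.6
ee_pos: [0.5086, 0.3005, 0.2073]
eef_rot: [0.993, 0.121, -0.0, 0.0]
wrist_force: [-0.1, -0.4, -0.9]
width: 0.999
[0.50859278 0.30054373 0.20729739] [ 9.92665114e-01  1.20896440e-01 -5.41118820e-05  1.35448324e-04] 0.9989808280791442 13.887683117651118
[255.12974056 209.93927018] [322.66026771 281.76787703]
```

View pics/w1.png

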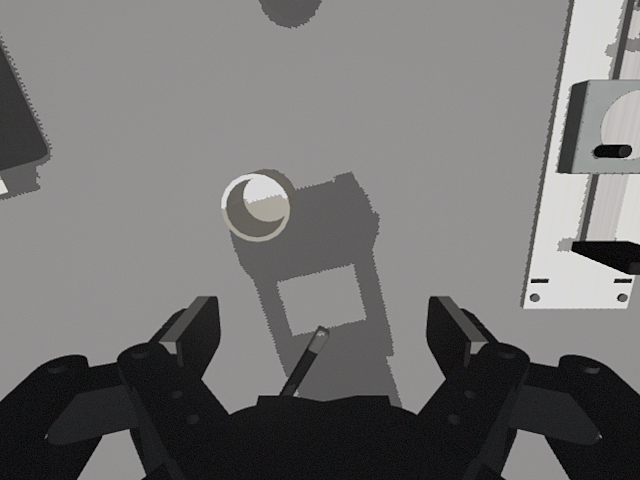

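The wrist view shows the cup rim at (256,207), against (255,210) predicted, so the two agree within 3 mm. Next I go over the cup and down around it.

```bash
python3 -m crank '[{"offset":[0.001,0.03,0],"twist":0,"grip":100},{"offset":[0,0.031,0],"twist":0,"grip":100},{"offset":[0,0,-0.03],"twist":0,"grip":100},{"offset":[0,0,-0.04],"twist":0,"grip":100},{"offset":[0,0,-0.03],"twist":0,"grip":100},{"offset":[0,0,-0.03],"twist":0,"grip":100},{"offset":[0,0,-0.02],"twist":0,"grip":100},{"offset":[0,0,-0.02],"twist":0,"grip":100},{"offset":[0,0,-0.01],"twist":0,"grip":100},{"offset":[0,0,0],"twist":0,"grip":92},{"offset":[0,0,0],"twist":0,"grip":84},{"offset":[0,0,0],"twist":0,"grip":80},{"offset":[0,0,0],"twist":0,"grip":77},{"offset":[0,0,0],"twist":0,"grip":75},{"offset":[0,0,0],"twist":0,"grip":75},{"offset":[0,0,0],"twist":0,"grip":75}]' 20
python3 - <<'E'
from h import *
from cell import monitor,camera
import cv2
print(monitor.get_state()["width"])
c=calibration("wrist");cv2.imwrite("pics/w2.png",camera("wrist"))
E
```

```text
time: 4.25
ee_pos: [0.5093, 0.3625, 0.0276]
eef_rot: [0.993, 0.121, 0.0, -0.0]
wrist_force: [0.4, 0.5, -0.1]
width: 0.748
0.7477428516783907
```

View pics/w2.png

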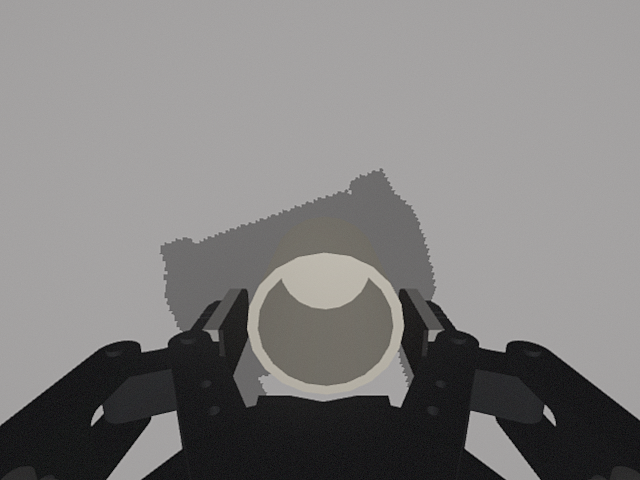

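The cup sits midway between the pads (rim 248–402 px). I'll close in small steps and watch the width.

```bash
python3 -m crank '[{"offset":[0,0,0],"twist":0,"grip":73},{"offset":[0,0,0],"twist":0,"grip":72},{"offset":[0,0,0],"twist":0,"grip":71},{"offset":[0,0,0],"twist":0,"grip":70},{"offset":[0,0,0],"twist":0,"grip":70}]' 20
python3 -m crank '[{"offset":[0,0,0],"twist":0,"grip":69},{"offset":[0,0,0],"twist":0,"grip":69},{"offset":[0,0,0],"twist":0,"grip":69}]' 20
python3 -m crank '[{"offset":[0,0,0],"twist":0,"grip":68},{"offset":[0,0,0],"twist":0,"grip":68},{"offset":[0,0,0],"twist":0,"grip":68}]' 20
```

```text
time: 4.8
ee_pos: [0.5094, 0.3624, 0.0275]
eef_rot: [0.993, 0.121, 0.0, -0.0]
wrist_force: [-0.2, -0.8, 2.5]
width: 0.703
time: 5.1
ee_pos: [0.5095, 0.3624, 0.0276]
eef_rot: [0.993, 0.121, 0.0, -0.0]
wrist_force: [-0.9, -2.6, 5.2]
width: 0.697
time: 5.4
ee_pos: [0.5094, 0.3624, 0.0276]
eef_rot: [0.993, 0.121, 0.0, -0.0]
wrist_force: [0.4, -2.2, 5.5]
width: 0.703
```

Contact is at 0.70. I'll try a gentle lift with the command held at 68.

```bash
python3 -m crank '[{"offset":[0,0,0.004],"twist":0,"grip":68},{"offset":[0,0,0.006],"twist":0,"grip":68},{"offset":[0,0,0.01],"twist":0,"grip":68},{"offset":[0,0,0],"twist":0,"grip":68},{"offset":[0,0,0],"twist":0,"grip":68},{"offset":[0,0,0],"twist":0,"grip":68}]'
python3 - <<'E'
from cell import monitor,camera
import cv2,time
s=[]
for k in range(6):
    i=camera("wrist");s.append(monitor.get_state()["wrist_force"][2])
print(s);cv2.imwrite("pics/w3.png",i)
w=cv2.imread("pics/w2.png")
g=cv2.cvtColor(i,cv2.COLOR_BGR2GRAY).astype(int);h=cv2.cvtColor(w,cv2.COLOR_BGR2GRAY).astype(int)
for n,a in(("now",g),("before",h)):
    print(n,"row323",[(x,a[323,x]) for x in range(244,268,3)],"col325",[(y,a[y,325]) for y in range(244,268,3)],[(y,a[y,325]) for y in range(376,400,3)])
E
```

```text
time: 6.0
ee_pos: [0.5092, 0.3623, 0.0472]
eef_rot: [0.993, 0.121, -0.0, 0.0]
wrist_force: [0.1, -0.3, -0.6]
width: 0.699
[np.float64(-0.5934564886648892), np.float64(-1.2205781388762882), np.float64(-0.40900650857623644), np.float64(-0.2602910632097344), np.float64(-1.4894168275453235), np.float64(-1.2031218398745598)]
now row323 [(244, np.int64(20)), (247, np.int64(177)), (250, np.int64(174)), (253, np.int64(175)), (256, np.int64(136)), (259, np.int64(105)), (262, np.int64(104)), (265, np.int64(109))] col325 [(244, np.int64(111)), (247, np.int64(113)), (250, np.int64(110)), (253, np.int64(178)), (256, np.int64(184)), (259, np.int64(184)), (262, np.int64(183)), (265, np.int64(184))] [(376, np.int64(109)), (379, np.int64(110)), (382, np.int64(108)), (385, np.int64(133)), (388, np.int64(175)), (391, np.int64(174)), (394, np.int64(165)), (397, np.int64(162))]
before row323 [(244, np.int64(32)), (247, np.int64(123)), (250, np.int64(175)), (253, np.int64(175)), (256, np.int64(176)), (259, np.int64(100)), (262, np.int64(106)), (265, np.int64(103))] col325 [(244, np.int64(110)), (247, np.int64(111)), (250, np.int64(110)), (253, np.int64(182)), (256, np.int64(183)), (259, np.int64(185)), (262, np.int64(184)), (265, np.int64(184))] [(376, np.int64(111)), (379, np.int64(107)), (382, np.int64(107)), (385, np.int64(124)), (388, np.int64(175)), (391, np.int64(173)), (394, np.int64(167)), (397, np.int64(162))]
```

The cup came up with the fingers, as its image is unchanged. I'll raise it and carry it to above the set-down point.

```bash
python3 -m crank '[{"offset":[0,0,0.015],"twist":0,"grip":68},{"offset":[0,0,0.025],"twist":0,"grip":68},{"offset":[0,0,0.025],"twist":0,"grip":68},{"offset":[0,0,0.015],"twist":0,"grip":68},{"offset":[0.007,-0.012,0],"twist":0,"grip":68},{"offset":[0.01,-0.02,0],"twist":0,"grip":68},{"offset":[0.015,-0.03,0],"twist":0,"grip":68},{"offset":[0.015,-0.03,0],"twist":0,"grip":68},{"offset":[0.015,-0.03,0],"twist":0,"grip":68},{"offset":[0.015,-0.03,0],"twist":0,"grip":68},{"offset":[0.015,-0.03,0],"twist":0,"grip":68},{"offset":[0.015,-0.03,0],"twist":0,"grip":68},{"offset":[0.015,-0.03,0],"twist":0,"grip":68},{"offset":[0.015,-0.03,0],"twist":0,"grip":68},{"offset":[0.015,-0.03,0],"twist":0,"grip":68},{"offset":[0.01,-0.02,0],"twist":0,"grip":68},{"offset":[0,0,0],"twist":0,"grip":68},{"offset":[0,0,0],"twist":0,"grip":68},{"offset":[0,0,0],"twist":0,"grip":68}]'
python3 - <<'E'
from h import *
from cell import monitor,camera
import cv2
s=monitor.get_state();p=s["ee_pos"];print(p,s["width"],s["wrist_force"])
c=calibration("wrist");i=camera("wrist");cv2.imwrite("pics/w4.png",i)
yaw=.2424;x=np.array([np.cos(yaw),np.sin(yaw)]);y=np.array([-x[1],x[0]])
r=ray("wrist",325,323,p[2]-.0276+.075,c)
d=r[:2]-p[:2];print("cup rim centre",r,"rel tcp in fixture",d@x,d@y)
print("nest px",proj("wrist",[.6614,.0379,.032],c))
t=np.array([.6614,.0379])+.01*x-p[:2];print("tcp->target",t)
E
```

```text
time: 8.2
ee_pos: [0.6709, 0.0407, 0.1269]
eef_rot: [0.993, 0.121, -0.0, -0.0]
wrist_force: [-0.5, 0.6, -0.2]
width: 0.697
[0.67087726 0.04071746 0.1269293 ] 0.6970504327143033 [-0.45177324  0.60482549 -0.24431961]
cup rim centre [0.67306368 0.04021106 0.1743293 ] rel tcp in fixture 0.002000946474848647 -0.0010164066450684967
nest px [323.43746782 248.59457478]
tcp->target [ 0.00023039 -0.00041712]
```

View pics/w4.png

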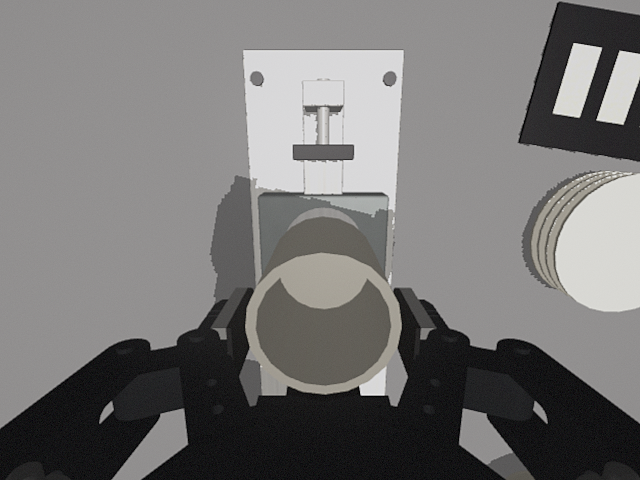

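The cup hangs over the disc in line with the slide (pad at (323,152), plate symmetric about x≈323). I'll lower it, slowly for the last part.

```bash
python3 -m crank '[{"offset":[-0.002,0,-0.01],"twist":0,"grip":68},{"offset":[0,0,-0.02],"twist":0,"grip":68},{"offset":[0,0,-0.015],"twist":0,"grip":68},{"offset":[0,0,-0.01],"twist":0,"grip":68},{"offset":[0,0,-0.005],"twist":0,"grip":68},{"offset":[0,0,-0.003],"twist":0,"grip":68},{"offset":[0,0,-0.002],"twist":0,"grip":68},{"offset":[0,0,0],"twist":0,"grip":68},{"offset":[0,0,0],"twist":0,"grip":68}]'
python3 -m crank '[{"offset":[0,0,-0.001],"twist":0,"grip":68},{"offset":[0,0,0],"twist":0,"grip":68}]'
python3 -m crank '[{"offset":[0,0,-0.0005],"twist":0,"grip":68},{"offset":[0,0,0],"twist":0,"grip":68}]'
```

```text
time: 9.15
ee_pos: [0.6696, 0.0403, 0.0629]
eef_rot: [0.993, 0.121, 0.0, 0.0]
wrist_force: [-0.8, 0.3, -1.6]
width: 0.694
time: 9.35
ee_pos: [0.6694, 0.0404, 0.0615]
eef_rot: [0.993, 0.121, 0.0, 0.0]
wrist_force: [-0.3, 0.7, -1.1]
width: 0.697
time: 9.55
ee_pos: [0.6693, 0.0404, 0.0608]
eef_rot: [0.993, 0.121, -0.0, -0.0]
wrist_force: [-0.8, -0.4, -1.2]
width: 0.698
```

```bash
python3 -m crank '[{"offset":[0,0,-0.0007],"twist":0,"grip":68},{"offset":[0,0,0],"twist":0,"grip":68},{"offset":[0,0,0],"twist":0,"grip":68}]'
python3 -m crank '[{"offset":[0,0,-0.0005],"twist":0,"grip":68},{"offset":[0,0,0],"twist":0,"grip":68},{"offset":[0,0,0],"twist":0,"grip":68}]'
```

```text
time: 9.85
ee_pos: [0.6693, 0.0404, 0.0602]
eef_rot: [0.993, 0.121, -0.0, -0.0]
wrist_force: [-0.3, 0.3, -0.7]
width: 0.695
time: 10.15
ee_pos: [0.6693, 0.0404, 0.0597]
eef_rot: [0.993, 0.121, 0.0, -0.0]
wrist_force: [0.2, 0.5, -1.1]
width: 0.702
```

```bash
python3 -m crank '[{"offset":[0,0,-0.0007],"twist":0,"grip":68},{"offset":[0,0,0],"twist":0,"grip":68},{"offset":[0,0,0],"twist":0,"grip":68}]'
python3 -m crank '[{"offset":[0,0,-0.0005],"twist":0,"grip":68},{"offset":[0,0,0],"twist":0,"grip":68},{"offset":[0,0,0],"twist":0,"grip":68}]'
```

```text
time: 10.45
ee_pos: [0.6695, 0.0404, 0.0596]
eef_rot: [0.993, 0.121, 0.0, -0.0]
wrist_force: [-2.6, 0.1, 6.1]
width: 0.699
time: 10.75
ee_pos: [0.6697, 0.0404, 0.0597]
eef_rot: [0.993, 0.121, 0.001, 0.0]
wrist_force: [-4.4, 0.4, 10.1]
width: 0.695
```

It touched down (+z force at the expected height). I back off half a millimetre, open slowly and rise.

```bash
python3 -m crank '[{"offset":[0,0,0.0007],"twist":0,"grip":69},{"offset":[0,0,0],"twist":0,"grip":70},{"offset":[0,0,0],"twist":0,"grip":71},{"offset":[0,0,0],"twist":0,"grip":73},{"offset":[0,0,0],"twist":0,"grip":76},{"offset":[0,0,0],"twist":0,"grip":85},{"offset":[0,0,0],"twist":0,"grip":95},{"offset":[0,0,0],"twist":0,"grip":95},{"offset":[0,0,0],"twist":0,"grip":95},{"offset":[0,0,0.005],"twist":0,"grip":95},{"offset":[0,0,0.01],"twist":0,"grip":95},{"offset":[0,0,0.02],"twist":0,"grip":95},{"offset":[0,0,0.03],"twist":0,"grip":95},{"offset":[0,0,0.04],"twist":0,"grip":95},{"offset":[0,0,0.03],"twist":0,"grip":95},{"offset":[0,0,0],"twist":0,"grip":95},{"offset":[0,0,0],"twist":0,"grip":95}]'
python3 - <<'E'
from h import *
from cell import monitor,camera
import cv2
s=monitor.get_state();p=s["ee_pos"];print(p,s["width"],s["wrist_force"])
c=calibration("wrist");np.save("c5.npy",c,allow_pickle=True);i=camera("wrist");cv2.imwrite("pics/w5.png",i)
for q in([.6711,.0403,.107],[.6711,.0403,.032]):print(proj("wrist",q,c))
E
```

```text
time: 12.45
ee_pos: [0.6695, 0.0404, 0.1954]
eef_rot: [0.993, 0.121, 0.001, 0.0]
wrist_force: [-0.3, 0.5, -1.3]
width: 0.949
[0.66953926 0.04037407 0.19543493] 0.9491788264291522 [-0.31484324  0.47632895 -1.29098358]
[323.42666835 236.95903944]
[323.37527108 217.97771498]
```

View pics/w5.png

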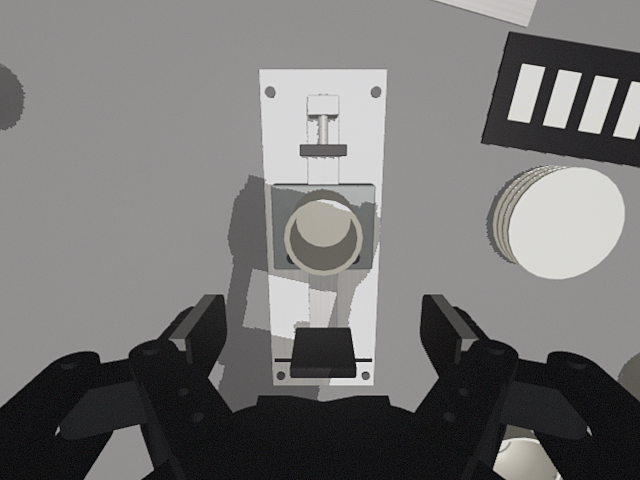

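The cup stands upright on the disc, with its rim at (323,235) against (323,237) predicted. Now to the handle, with a +90° twist and narrower fingers.

```bash
python3 -m crank '[{"offset":[-0.0104,-0.0026,0],"twist":7.5,"grip":60},{"offset":[-0.0104,-0.0026,0],"twist":7.5,"grip":60},{"offset":[-0.0104,-0.0026,0],"twist":7.5,"grip":60},{"offset":[-0.0104,-0.0026,0],"twist":7.5,"grip":60},{"offset":[-0.0104,-0.0026,0],"twist":7.5,"grip":60},{"offset":[-0.0104,-0.0026,0],"twist":7.5,"grip":60},{"offset":[-0.0104,-0.0026,0],"twist":7.5,"grip":60},{"offset":[-0.0104,-0.0026,0],"twist":7.5,"grip":60},{"offset":[-0.0104,-0.0026,0],"twist":7.5,"grip":60},{"offset":[-0.0104,-0.0026,0],"twist":7.5,"grip":60},{"offset":[-0.0104,-0.0026,0],"twist":7.5,"grip":60},{"offset":[-0.0104,-0.0026,0],"twist":7.5,"grip":60},{"offset":[0,0,0],"twist":0,"grip":60},{"offset":[0,0,0],"twist":0,"grip":60},{"offset":[0,0,0],"twist":0,"grip":60}]'
python3 - <<'E'
from h import *
from cell import monitor,camera
import cv2
s=monitor.get_state();p=s["ee_pos"];print(p,s["joint_positions"],np.degrees(2*np.arctan2(s["eef_rot"][1],s["eef_rot"][0])))
c=calibration("wrist");i=camera("wrist");cv2.imwrite("pics/w6.png",i)
x=np.array([np.cos(.2424),np.sin(.2424),0]);y=np.array([-x[1],x[0],0]);h=np.array([.6614,.0379,.095])-.12*x
for a in(-.006,.006):
  for b in(-.03,.03):print(a,b,proj("wrist",h+a*x+b*y,c))
E
```

```text
time: 14.0
ee_pos: [0.5447, 0.0093, 0.1937]
eef_rot: [0.617, 0.787, -0.0, -0.0]
wrist_force: [0.7, 0.4, -0.3]
width: 0.6
[0.5447464  0.00926272 0.19370217] [-2.98450126e-02 -1.65062122e-01  1.73964746e+00  4.51117900e-05
  1.56772402e+00 -2.69796271e-01] 103.74818551891461
-0.006 -0.03 [315.70856283 271.48741964]
-0.006 0.03 [315.2412834  197.99417923]
0.006 -0.03 [330.42384833 271.48375707]
0.006 0.03 [330.82741194 197.9878553 ]
```

View pics/w6.png

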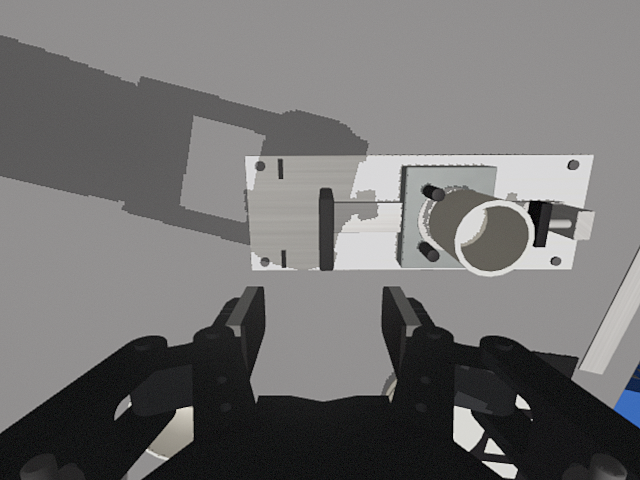

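The handle's top edge is at cols 319–333, within 2 mm of prediction, and the cup stands clear. I descend and pinch.

```bash
python3 -m crank '[{"offset":[0.0005,0,-0.02],"twist":0,"grip":60},{"offset":[0.0005,0,-0.035],"twist":0,"grip":60},{"offset":[0,0,-0.035],"twist":0,"grip":60},{"offset":[0,0,-0.03],"twist":0,"grip":60},{"offset":[0,0,-0.016],"twist":0,"grip":60},{"offset":[0,0,0],"twist":0,"grip":45},{"offset":[0,0,0],"twist":0,"grip":35},{"offset":[0,0,0],"twist":0,"grip":28},{"offset":[0,0,0],"twist":0,"grip":24},{"offset":[0,0,0],"twist":0,"grip":20},{"offset":[0,0,0],"twist":0,"grip":18},{"offset":[0,0,0],"twist":0,"grip":16},{"offset":[0,0,0],"twist":0,"grip":14}]' 40
python3 -m crank '[{"offset":[0,0,0],"twist":0,"grip":10},{"offset":[0,0,0],"twist":0,"grip":5},{"offset":[0,0,0],"twist":0,"grip":5},{"offset":[0,0,0],"twist":0,"grip":5}]' 40
```

```text
time: 15.35
ee_pos: [0.5459, 0.0092, 0.0586]
eef_rot: [0.616, 0.788, 0.0, 0.0]
wrist_force: [2.5, 0.8, 1.9]
width: 0.142
time: 15.75
ee_pos: [0.5459, 0.0092, 0.0587]
eef_rot: [0.616, 0.788, 0.0, 0.0]
wrist_force: [2.6, 0.6, 5.4]
width: 0.123
```

Gripped (width stopped at 0.123). I pull along the fixture's −x, slower once the pad nears the cup.

```bash
python3 -m crank '[{"offset":[-0.0039,-0.00096,0],"twist":0,"grip":5},{"offset":[-0.0039,-0.00096,0],"twist":0,"grip":5},{"offset":[-0.0039,-0.00096,0],"twist":0,"grip":5},{"offset":[-0.0039,-0.00096,0],"twist":0,"grip":5},{"offset":[-0.0039,-0.00096,0],"twist":0,"grip":5},{"offset":[-0.00194,-0.00048,0],"twist":0,"grip":5},{"offset":[-0.00194,-0.00048,0],"twist":0,"grip":5},{"offset":[-0.00194,-0.00048,0],"twist":0,"grip":5},{"offset":[-0.00097,-0.00024,0],"twist":0,"grip":5},{"offset":[-0.00097,-0.00024,0],"twist":0,"grip":5},{"offset":[-0.00097,-0.00024,0],"twist":0,"grip":5},{"offset":[-0.00097,-0.00024,0],"twist":0,"grip":5},{"offset":[-0.00097,-0.00024,0],"twist":0,"grip":5},{"offset":[-0.00097,-0.00024,0],"twist":0,"grip":5},{"offset":[-0.00097,-0.00024,0],"twist":0,"grip":5},{"offset":[-0.00097,-0.00024,0],"twist":0,"grip":5}]'
python3 -m crank '[{"offset":[-0.00097,-0.00024,0],"twist":0,"grip":5},{"offset":[-0.00097,-0.00024,0],"twist":0,"grip":5},{"offset":[-0.00097,-0.00024,0],"twist":0,"grip":5},{"offset":[-0.00097,-0.00024,0],"twist":0,"grip":5},{"offset":[-0.00097,-0.00024,0],"twist":0,"grip":5},{"offset":[-0.00097,-0.00024,0],"twist":0,"grip":5},{"offset":[-0.00097,-0.00024,0],"twist":0,"grip":5},{"offset":[-0.00097,-0.00024,0],"twist":0,"grip":5},{"offset":[-0.00097,-0.00024,0],"twist":0,"grip":5},{"offset":[-0.00097,-0.00024,0],"twist":0,"grip":5},{"offset":[0,0,0],"twist":0,"grip":5},{"offset":[0,0,0],"twist":0,"grip":5},{"offset":[0,0,0],"twist":0,"grip":5}]'
python3 - <<'E'
from h import *
from cell import monitor,camera
import cv2
s=monitor.get_state();p=s["ee_pos"];print(p,s["width"],s["wrist_force"])
x=np.array([np.cos(.2424),np.sin(.2424)]);y=np.array([-x[1],x[0]])
d=p[:2]-np.array([.5013,-.0021]);print("tcp-mark along x,y",d@x,d@y)
i=camera("wrist");t=camera("top");cv2.imwrite("pics/t7.png",t);cv2.imwrite("pics/w7.png",i)
sc=camera("scene");cv2.imwrite("pics/s7.png",sc)
o=np.zeros((600,800,3),np.uint8)
o[:300,:400]=cv2.resize(i,(400,300),interpolation=cv2.INTER_AREA)
o[300:,:400]=cv2.resize(sc[240:370,290:463],(400,300),interpolation=cv2.INTER_CUBIC)
o[:,425:800]=cv2.resize(t[105:265,260:360],(375,600),interpolation=cv2.INTER_CUBIC)
cv2.imwrite("pics/m7.png",o)
E
```

```text
time: 17.35
ee_pos: [0.513, 0.0011, 0.0587]
eef_rot: [0.616, 0.788, 0.001, 0.001]
wrist_force: [5.7, 1.2, 5.5]
width: 0.126
time: 18.65
ee_pos: [0.5036, -0.0013, 0.0587]
eef_rot: [0.616, 0.788, 0.001, 0.001]
wrist_force: [9.8, 1.6, 3.2]
width: 0.126
[ 0.50362315 -0.00130552  0.058717  ] 0.12591119959856073 [9.84416318 1.57062229 3.22178652]
tcp-mark along x,y 0.002445935336020211 0.00021362017903243686
```

View pics/m7.png

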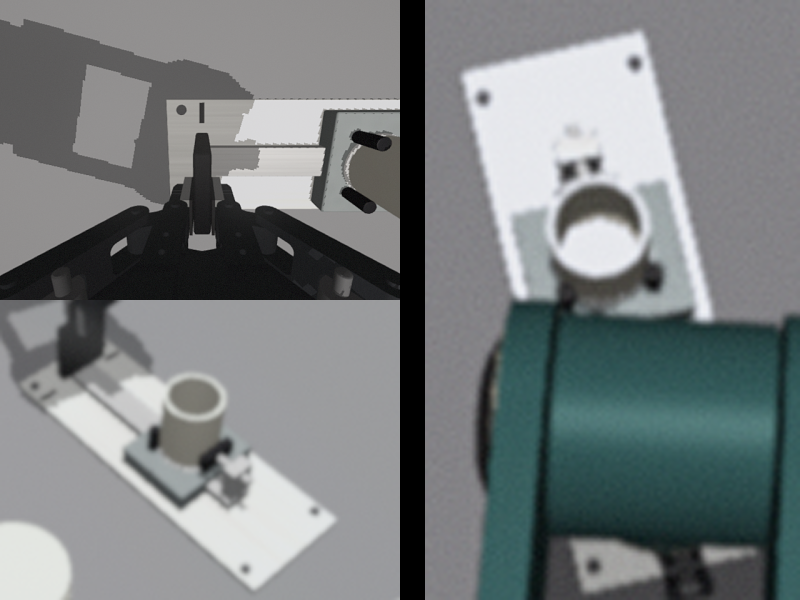

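The cup is against both posts with the pad pressing it, and the pull force is 9.9 N (about 10 N expected at the mark). I'll check the handle against the line close up.

```bash
python3 - <<'E'
from h import *
import cv2
i=cv2.imread("pics/w7.png")
cv2.imwrite("pics/c7.png",cv2.resize(i[150:300,260:400],None,fx=4,fy=4,interpolation=cv2.INTER_CUBIC))
x=np.array([np.cos(.2424),np.sin(.2424),0]);y=np.array([-x[1],x[0],0]);n=np.array([.6614,.0379,0])
T=lambda p:np.round((proj("wrist",p)-[260,150])*4)
for dx in(-.165,-.1625):
  print(dx,"line ends",T(n+dx*x+.047*y+[0,0,.008]),"handle top far end corners",[T(n+(dx+a)*x+.03*y+[0,0,.095]) for a in(-.006,.006)],"bottom",[T(n+(dx+a)*x+.03*y+[0,0,.022]) for a in(-.006,.006)])
E
```

```text
-0.165 line ends [236. 123.] handle top far end corners [array([167., 377.]), array([289., 378.])] bottom [array([195., 246.]), array([275., 247.])]
-0.1625 line ends [252. 123.] handle top far end corners [array([192., 378.]), array([314., 378.])] bottom [array([211., 247.]), array([292., 247.])]
```

View pics/c7.png

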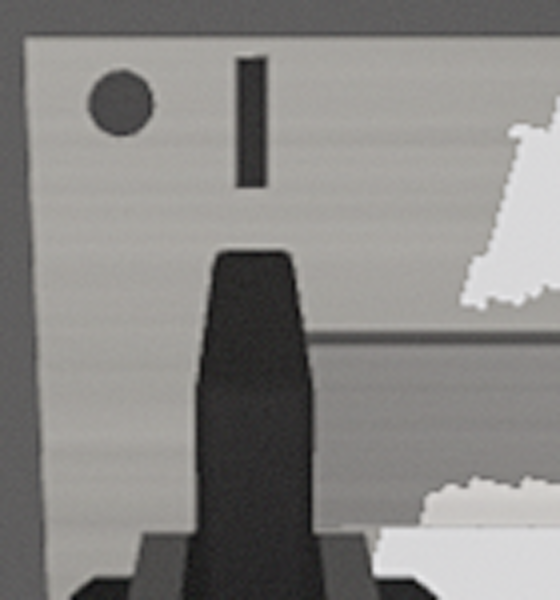

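The line centre is at col 251.5 and the handle's foot at 254. After perspective the handle is about 0.4 mm short, so I nudge it.

```bash
python3 -m crank '[{"offset":[-0.0004,-0.0001,0],"twist":0,"grip":5},{"offset":[0,0,0],"twist":0,"grip":5},{"offset":[0,0,0],"twist":0,"grip":5},{"offset":[0,0,0],"twist":0,"grip":5}]'
python3 - <<'E'
from cell import monitor,camera,bot
import cv2,numpy as np
s=monitor.get_state();print(s["ee_pos"],s["width"],s["wrist_force"],s["joint_vel"].round(3))
i=camera("wrist");g=cv2.cvtColor(i,cv2.COLOR_BGR2GRAY)
for r in(180,214,218,):
    x=np.where(g[r,300:345]<90)[0]+300;print(r,x.min(),x.max(),(x.mean()-260)*4)
t=camera("top");o=cv2.imread("pics/t7.png");print("cup moved?",np.abs(t[140:185,290:335].astype(int)-o[140:185,290:335]).mean())
bot.hand_in()
E
```

```text
time: 19.2
ee_pos: [0.5032, -0.0014, 0.0587]
eef_rot: [0.616, 0.788, 0.001, 0.001]
wrist_force: [9.1, 1.5, 2.9]
width: 0.13
[ 0.50324924 -0.00137909  0.05872333] 0.13000753861415723 [9.09345967 1.47998843 2.94341304] [ 0.    -0.     0.002  0.     0.001 -0.001]
180 320 326 252.0
214 314 332 252.0
218 313 333 252.0
cup moved? 1.7163786008230453
the job is handed in; nothing more can be done
```

I set the cup down upright on the steel disc, let go of it, and pulled the handle out to the black lines. The job is handed in at about 19 s of robot time, and the gripper still holds the handle there.

**Last checks that agreed:**
- **Handle on the mark:** in the wrist view, the handle's foot and the near black line were both centred at column 252. I estimate it is on the mark to within about 0.5 mm.
- **Pull force:** it was about 9 N, near the 10 N expected at the mark with a cup in the nest.
- **Cup:** the pictures showed it upright against both posts with the pad pressing on it. It had not moved after the final 0.4 mm nudge of the handle.

**What disagreed or could not be checked:**
- **Camera calibration:** the mark as first measured from the top camera put the gripper about 2 mm short of the line. I went by the handle and line as seen together in the close-up wrist view.
- **Squeeze on the cup:** the finger force was not measured. I gripped at the lowest setting (20 N) and closed only 2% of the stroke past contact.
- **Setting down:** the wrist force reached about 10 N upward as the cup touched the disc, so I backed off before opening the fingers.

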